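# Open the hook tub and put away the tangled S-hooks one by one

## Task

Turn the white cover of the cardboard tub about a quarter turn anticlockwise to free its lugs, lift it off and lay it flat, grip bar up, in the middle of the cork mat. Unhook the S-hooks that lie caught together on the table and put every one of them into the tub, each lying down in a compartment of its own. Leave the bottles and other things on the table where they are.

Things in the scene. Friction and masses are not known exactly. Their poses are not given: they have to be found in the camera images.
- tub: round cardboard tub fixed to the table, outside diameter 254 mm, inside 244 mm, 75 mm high; two crossing 4 mm partitions along its own x and y axes (tops 48 mm above the underside) make four quarter compartments. An aluminium collar round the rim reaches 161 mm radius and 90 mm height. Origin: centre of its underside, on the table. Stands left or right of the hooks, yawed up to 0.4 rad
- tub_floor (a point): centre of the tub's inner floor, 8 mm above its underside
- cover: white round cover, 253 mm diameter, 6 mm thick, 220 g, a 6 mm deep plug (234 mm diameter) below; blue lugs at its +x and -x edges out to 149 mm radius; blue grip bar on top along its x axis, 90 mm long, 16 mm wide, reaching from 6 to 40 mm above the origin. Origin: centre of the disc's underside (above the plug), 75 mm above the tub's underside when seated
- tub_hood (a point): middle of the collar's hood over the lug at the tub's +x side (a like one at -x): hoods span 14 deg clockwise to 46 deg anticlockwise of the tub's +x and -x axes. Cover starts locked, its x axis within 0.06 rad of the tub's, 4 mm play upwards. Turned anticlockwise seen from above, against light friction only, the lugs come free beyond 0.95 rad; stops end the turn at about 1.55 rad
- mat: square cork mat 290 x 290 x 3 mm fixed to the table on the other side from the tub; origin: centre of its underside, on the table. The cover laid flat on it has its origin 9 mm above the table
- hook_1a: S-hook of 5.6 mm brass wire, twisted a quarter turn, with red grip sleeve (32 x 20 x 20 mm, long way along x), 99 mm long, 90 g. Origin: middle of the sleeve's underside. Flat open J at the +x end, upright hook at the -x end. Lies on the table, z up. 
- hook_1a_riser (a point): upright wire of this hook's -x end, 40 mm from the sleeve's middle, 11 mm up. A bottom wire runs from its foot to the sleeve; a finger (axis 19 mm up) runs from its top back towards the sleeve, ending 7 mm short of it
- hook_1a_j (a point): middle of the bight of the flat J at the +x end, (53, 0, 10) mm from the hook's origin; same shape as hook_1b's J; free at the start
- hook_1b: S-hook of 5.6 mm brass wire, twisted a quarter turn, with red grip sleeve (32 x 20 x 20 mm, long way along x), 99 mm long, 90 g. Origin: middle of the sleeve's underside. Flat open J at the +x end, upright hook at the -x end. Lies on the table, z up. Starts with its J caught in hook_1a's upright hook, in line, origin 86 mm from hook_1a's on hook_1a's -x side. 
- hook_1b_riser (a point): upright wire of this hook's -x end, 40 mm from the sleeve's middle, 11 mm up. A bottom wire runs from its foot to the sleeve; a finger (axis 19 mm up) runs from its top back towards the sleeve, ending 7 mm short of it
- hook_1b_j (a point): middle of the J's bight, (53, 0, 10) mm from the hook's origin. J wire 10 mm up: shank at y -8.5, tip at y +8.5 mm back to x 37 mm; open from there to the sleeve (x 16). Caught round hook_1a's riser under its finger. To free: turn hook_1b 90 deg clockwise seen from above round that riser, push it 15 mm along its +x so the finger lies over the opening, lift
- hook_2a: S-hook of 5.6 mm brass wire, twisted a quarter turn, with red grip sleeve (32 x 20 x 20 mm, long way along x), 99 mm long, 90 g. Origin: middle of the sleeve's underside. Flat open J at the +x end, upright hook at the -x end. Lies on the table, z up. It or its mate may be absent
- hook_2a_riser (a point): upright wire of this hook's -x end, 40 mm from the sleeve's middle, 11 mm up. A bottom wire runs from its foot to the sleeve; a finger (axis 19 mm up) runs from its top back towards the sleeve, ending 7 mm short of it
- hook_2a_j (a point): middle of the bight of the flat J at the +x end, (53, 0, 10) mm from the hook's origin; same shape as hook_2b's J; free at the start
- hook_2b: S-hook of 5.6 mm brass wire, twisted a quarter turn, with red grip sleeve (32 x 20 x 20 mm, long way along x), 99 mm long, 90 g. Origin: middle of the sleeve's underside. Flat open J at the +x end, upright hook at the -x end. Lies on the table, z up. Starts with its J caught in hook_2a's upright hook, in line, origin 86 mm from hook_2a's on hook_2a's -x side. It or its mate may be absent
- hook_2b_riser (a point): upright wire of this hook's -x end, 40 mm from the sleeve's middle, 11 mm up. A bottom wire runs from its foot to the sleeve; a finger (axis 19 mm up) runs from its top back towards the sleeve, ending 7 mm short of it
- hook_2b_j (a point): middle of the J's bight, (53, 0, 10) mm from the hook's origin. J wire 10 mm up: shank at y -8.5, tip at y +8.5 mm back to x 37 mm; open from there to the sleeve (x 16). Caught round hook_2a's riser under its finger. To free: turn hook_2b 90 deg clockwise seen from above round that riser, push it 15 mm along its +x so the finger lies over the opening, lift
- amber_bottle: amber glass bottle with black cap, 48 mm diameter, 105 mm high; loose bystander, origin: centre of its underside; not to be disturbed
- white_cap_bottle: amber glass bottle with white cap, 48 mm diameter, 85 mm high; loose bystander, origin: centre of its underside; not to be disturbed
- black_cap_jar: clear glass jar with black cap, 52 mm diameter, 50 mm high; loose bystander, origin: centre of its underside; not to be disturbed
- brass_weight: brass balance weight, 34 mm diameter, 44 mm high; loose bystander, origin: centre of its underside; not to be disturbed
- label_carton: white label carton 70 x 50 x 35 mm; loose bystander, origin: centre of its underside; not to be disturbed
- copper_bowl: copper bowl, 90 mm diameter, 45 mm high; loose bystander, origin: centre of its underside; not to be disturbed
Mind the look-alikes: they are no part of the job. Leave any black look-alike of the hook_1a alone.

How it is judged (in metres and radians):
On the way, in this order (a step that is already met when the one before it is completed fails the run):
1. the cover is turned anticlockwise, still seated on the tub, until its lugs come out from the hoods (angle between the x axis of cover and the x axis of tub, either way round above 0.8 rad and horizontal distance between cover and tub below 0.02 m and z of cover in the frame of tub below 0.095 m), for 0.05 s.
2. the cover lies flat on the cork mat, grip bar up (horizontal distance between cover and mat below 0.08 m and height (world z) of cover below 0.016 m and angle between cover's own z axis and vertical below 0.1 rad and linear speed of cover below 0.03 m/s), for 0.2 s.
At the end, for the whole second after the job is handed in: the cover lies flat, grip bar up, on the mat (centre within 80 mm of the mat's centre), and every hook present lies at rest in the tub (origin below 45 mm above the tub's underside), no two in the same compartment and none still hooked together (riser and J bight of a pair over 16 mm apart) (all of step 2 and horizontal distance between each of hook_1a, hook_1b, hook_2a, hook_2b and tub below 0.118 m and z of each of hook_1a, hook_1b, hook_2a, hook_2b in the frame of tub below 0.045 m and linear speed of each of hook_1a, hook_1b, hook_2a, hook_2b below 0.03 m/s and ((x of hook_1b in the frame of tub above 0 m and x of hook_1a in the frame of tub below 0 m) or (x of hook_1a in the frame of tub above 0 m and x of hook_1b in the frame of tub below 0 m) or (y of hook_1b in the frame of tub above 0 m and y of hook_1a in the frame of tub below 0 m) or (y of hook_1a in the frame of tub above 0 m and y of hook_1b in the frame of tub below 0 m)) and ((x of hook_2a in the frame of tub above 0 m and x of hook_1a in the frame of tub below 0 m) or (x of hook_1a in the frame of tub above 0 m and x of hook_2a in the frame of tub below 0 m) or (y of hook_2a in the frame of tub above 0 m and y of hook_1a in the frame of tub below 0 m) or (y of hook_1a in the frame of tub above 0 m and y of hook_2a in the frame of tub below 0 m)) and ((x of hook_2a in the frame of tub above 0 m and x of hook_1b in the frame of tub below 0 m) or (x of hook_1b in the frame of tub above 0 m and x of hook_2a in the frame of tub below 0 m) or (y of hook_2a in the frame of tub above 0 m and y of hook_1b in the frame of tub below 0 m) or (y of hook_1b in the frame of tub above 0 m and y of hook_2a in the frame of tub below 0 m)) and ((x of hook_2b in the frame of tub above 0 m and x of hook_1a in the frame of tub below 0 m) or (x of hook_1a in the frame of tub above 0 m and x of hook_2b in the frame of tub below 0 m) or (y of hook_2b in the frame of tub above 0 m and y of hook_1a in the frame of tub below 0 m) or (y of hook_1a in the frame of tub above 0 m and y of hook_2b in the frame of tub below 0 m)) and ((x of hook_2b in the frame of tub above 0 m and x of hook_1b in the frame of tub below 0 m) or (x of hook_1b in the frame of tub above 0 m and x of hook_2b in the frame of tub below 0 m) or (y of hook_2b in the frame of tub above 0 m and y of hook_1b in the frame of tub below 0 m) or (y of hook_1b in the frame of tub above 0 m and y of hook_2b in the frame of tub below 0 m)) and ((x of hook_2b in the frame of tub above 0 m and x of hook_2a in the frame of tub below 0 m) or (x of hook_2a in the frame of tub above 0 m and x of hook_2b in the frame of tub below 0 m) or (y of hook_2b in the frame of tub above 0 m and y of hook_2a in the frame of tub below 0 m) or (y of hook_2a in the frame of tub above 0 m and y of hook_2b in the frame of tub below 0 m)) and distance between hook_1a_riser and hook_1b_j above 0.016 m and distance between hook_2a_riser and hook_2b_j above 0.016 m); the robot touches nothing.
It fails at once if a bottle, the jar, the weight, the carton or the bowl is shoved more than 5 cm or knocked over (distance of any of amber_bottle, white_cap_bottle, black_cap_jar, brass_weight, label_carton, copper_bowl from where it was at the start of the episode above 0.05 m or angle between any of amber_bottle, white_cap_bottle, black_cap_jar, brass_weight, label_carton, copper_bowl's own z axis and vertical above 0.7 rad).
Of hook_2a, hook_2b only 1 to 2 are there at a start; the rules pass over those that are not, and their reading is None.
At some moment in a run one of hook_1a, hook_1b, hook_2a, hook_2b may be knocked a few centimetres aside while the robot is not near it.
Once in a run the grip may slacken for a moment while it holds something.
It also fails if it takes over 210 s, if anything falls off the work surface, if the arm or the gripper's body presses on something with over 40 N, if the wrist force passes 120 N, or if a joint passes its speed limit or range.

## Robot

A 6-joint arm with a two-finger parallel gripper is mounted at the origin on the work surface. World frame = base frame: x ahead of the robot, y to its left, z up, the work surface at z = 0. Lengths are in m, angles in degrees, forces in N, time in s.
With the tool pointing down it reaches from about 0.25 to 0.725 m from the base axis. Payload 9.7 kg.
Tool frame: the origin (TCP) lies midway between the tips of the shut fingers; the grasp point (between the pads) lies 19 mm behind it (bot.hold_point_z is the distance from the TCP to the grasp point, in m); z points along the fingers, y is the line along which they close (so a half turn about z gives the same grasp; the last joint's range is limited). The gripper opens to 85 mm and grips with 20 to 120 N. Pads are 22 mm wide; open, the fingers measure 114 mm over their backs; the gripper's body (76 mm by 85 mm) begins 54 mm behind the grasp point. The pads swing forward as they close: fully open they stand 13 mm farther back than shut.
Start: joints at [69.041, 4.979, 10.078, 95.1, 0, 90], TCP at [0.197, 0.514, 0.231] pointing down, gripper open.
Joint ranges: [-179.16, 179.16], [-48.56, 103.87], [-65.8, 70.77], [-126.05, 130.52], [-82.76, 87.17], [-180, 180]. Speed limits (degrees/s): [127.2, 127.2, 147.25, 180, 180, 180].

## Interface

Orientations are given as [roll, pitch, yaw] about the fixed x, y, z axes, in that order (R = Rz(yaw) Ry(pitch) Rx(roll)).
In Python, from workcell import bot gives the robot as it stands.
- The arm moves only by the tool play_rows, never from a script. Its argument "steps" is a list that holds one entry, the list of rows, each a list of 4 numbers: the shift along the tool's x, y, z in m, then the turn about the tool's z in rad. In form: [[[tx, ty, tz, yaw], ...]]. A call has exactly 5 rows; each row shifts and turns the commanded pose from where the row before left it, along the tool's axes as they then stand; what a row does not reach is not made up. A row lasts 1/12 s, in which the tool goes at most 41.7 mm and 7.16 degrees, less where a joint would pass 70% of its speed; a pose out of reach is approached as far as the arm can. A call is refused whole if a number of a shift passes 0.0417 or a number of a turn 0.125, either way. A call with a gripper value outside its range is refused whole. "gripper" is the finger opening in m, from 0 to 0.0854, set as the call begins (left out, the last holds). The fingers move at their own pace and stop on an object; "squeeze" is the grip in N (left out, the last holds). Time passes only in rows, so rows that do not move let the fingers close, or fill a call up. It gives the time, the measured TCP pose, the force, the opening and the grip force at its end, in the units of the state.
- bot.get_obs(): the state, without advancing time (a new reading comes with each control period).
- bot.camera(name): name is "side" or "top"; returns a dict with "img" (420x560x3 uint8, blue, green, red), "vfov" (degrees; the focal length in pixels is half the picture's height over the tangent of half this angle, whatever the lens; pixels are square), "cx", "cy" (the principal point, pixels), "xyz" and "attitude" of the camera in the world. Camera axes: x right, y down, z forward; pixel columns grow to the right and rows downward; lengths in m; the calibration is good to about 2 mm. A picture is of the moment at which its call begins. There is no depth.
- bot.job_done(): hands the job in; it is judged then, once.
The state is a dict: "time": time; "q": joint angles; "qd": joint speeds; "joint_efforts": joint torques, N m; "ee_pos": TCP position; "tcp_rot": TCP orientation; "wrist_force": force on the tool from outside, world axes, zero at the start; "torque": the same for the moment, N m; "opening": finger opening in m; "grasp_force": force on a finger pad.
Only numpy, scipy, OpenCV 4.12 (cv2) and the standard library are available. Lean on these libraries where they do the work, as an engineer would, in place of code of your own. Each camera call takes 0.05 s, during which the arm holds its last target. There are 200 camera calls.

## Working session

There is one attempt and no reset: what is moved stays moved. The work goes in short steps, Python scripts to look and compute and a tool call to move; the robot and the scene stay as the last step left them, time stands still between calls to the robot, and variables do not carry over. Pictures are saved under pics/ and viewed, at most 14 in all, crops included, and the job is handed in when it is done.

Besides the shell and the picture viewer there is one more tool, called after "Request:" in YAML: its name, and indented under it one key for each argument. play_rows: Moves the arm, as the interface text tells. Its arguments: {"type":"object","properties":{"steps":{"type":"array","items":{"type":"array","items":{"type":"array","items":{"type":"number"}}}},"gripper":{"type":"number"},"squeeze":{"type":"number"}},"required":["steps"]}

```bash
ls; mkdir -p pics; python3 - <<'E'
from workcell import bot
import cv2,numpy as np
o=bot.get_obs(); print({k:np.round(v,3).tolist() for k,v in o.items()}); print(bot.hold_point_z)
for n in("top","side"):
    c=bot.camera(n); cv2.imwrite(f"pics/{n}0.png",c["img"]); print(n,c["vfov"],c["cx"],c["cy"],c["xyz"],c["attitude"])
E
```

```text
pics
{'time': 0.0, 'q': [69.042, 5.009, 10.033, 95.101, -0.001, 89.999], 'qd': [0.007, 0.107, 0.078, 0.066, 0.053, -0.027], 'joint_efforts': [0.004, -52.038, 46.48, 0.016, -0.0, -0.0], 'ee_pos': [0.197, 0.513, 0.231], 'tcp_rot': [-179.923, 0.001, 159.043], 'wrist_force': [0.066, -0.424, 0.848], 'torque': [-0.018, 0.01, 0.011], 'grasp_force': 0.0, 'opening': 0.086}
0.0187
top 46.15787119773661 280.1488839051517 206.88293063674388 [0.45190381 0.02901919 1.18682069] [-176.65163881    0.50307703  -88.29296593]
side 51.44633816330558 282.7763503791082 209.40861203935202 [ 0.04989413 -0.59829601  0.72225588] [-129.62440886   -0.33195767  -35.5833786 ]
```

View pics/top0.png

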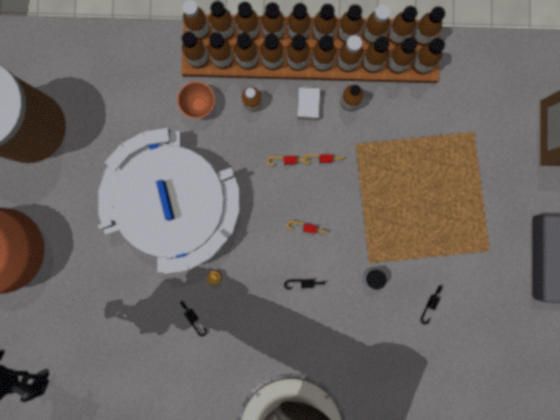

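View pics/side0.png

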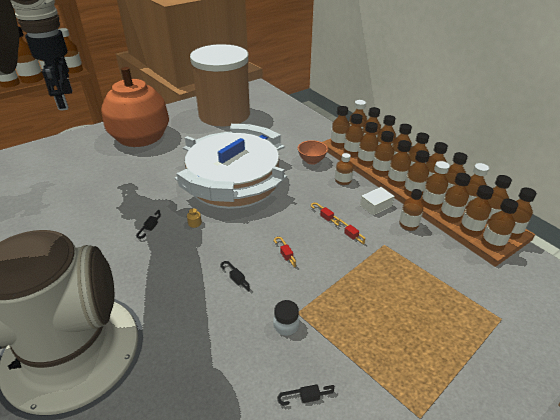

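```bash
cat > h.py <<'E'
from workcell import bot
import cv2,numpy as np
from scipy.spatial.transform import Rotation as Ro
def cam(n,save=None):
    c=bot.camera(n)
    if save: cv2.imwrite("pics/"+save,c["img"])
    c["R"]=Ro.from_euler("xyz",c["attitude"],degrees=True).as_matrix()
    c["f"]=c["img"].shape[0]/2/np.tan(np.radians(c["vfov"]/2)); return c
def px2w(c,uv,z):
    uv=np.atleast_2d(uv).astype(float)
    d=np.c_[(uv[:,0]-c["cx"])/c["f"],(uv[:,1]-c["cy"])/c["f"],np.ones(len(uv))]@c["R"].T
    p=np.array(c["xyz"]); return (p+d*((z-p[2])/d[:,2])[:,None])
def w2px(c,p):
    q=(np.atleast_2d(p)-c["xyz"])@c["R"]; return q[:,:2]/q[:,2:]*c["f"]+[c["cx"],c["cy"]]
def blobs(c,lo,hi,amin=15):
    m=cv2.inRange(cv2.cvtColor(c["img"],cv2.COLOR_BGR2HSV),lo,hi)
    n,l,s,ce=cv2.connectedComponentsWithStats(m)
    return [(s[i,4],ce[i],np.argwhere(l==i)[:,::-1]) for i in range(1,n) if s[i,4]>=amin]
def yaw(P):   # principal direction of world points
    w,v=np.linalg.eigh(np.cov(P[:,:2].T)); return np.degrees(np.arctan2(v[1,1],v[0,1]))
def red(c,amin=15):
    m=cv2.inRange(cv2.cvtColor(c["img"],cv2.COLOR_BGR2HSV),(0,180,120),(4,255,255))|cv2.inRange(cv2.cvtColor(c["img"],cv2.COLOR_BGR2HSV),(170,180,120),(180,255,255))
    n,l,s,ce=cv2.connectedComponentsWithStats(m)
    return [(s[i,4],ce[i],np.argwhere(l==i)[:,::-1]) for i in range(1,n) if s[i,4]>=amin]
def go(x,y,z,yw=None):
    o=bot.get_obs(); R=Ro.from_euler("xyz",o["tcp_rot"],degrees=True).as_matrix()
    d=R.T@(np.array([x,y,z])-o["ee_pos"])
    print("from",np.round(o["ee_pos"],4),"yaw",round(o["tcp_rot"][2],1),"tool shift",np.round(d,4),"t",round(o["time"],1),end=" ")
    if yw is not None:
        a=(o["tcp_rot"][2]-yw+90)%180-90; print("turn row-yaw rad",round(np.radians(a),3))
    else: print()
E
python3 - <<'E'
from h import *
for n in("top","side"):
    c=cam(n); print(n)
    for b in red(c): 
        P=px2w(c,b[2],0.017); print(" red",b[0],b[1].round(1),P.mean(0).round(4),round(yaw(P),1))
    for b in blobs(c,(105,150,60),(130,255,255),12):
        P=px2w(c,b[2],0.115 if b[0]>60 else .085); print(" blue",b[0],b[1].round(1),P.mean(0).round(4),round(yaw(P),1))
    for b in blobs(c,(10,80,80),(25,255,255),3000):
        r=cv2.boxPoints(cv2.minAreaRect(b[2].astype(np.float32))); h=cv2.approxPolyDP(cv2.convexHull(b[2].astype(np.int32)),12,True)[:,0]
        P=px2w(c,h,.003); print(" mat",b[0],h.tolist(),P.round(3).tolist(),P.mean(0).round(4))
    if n=="top": cv2.imwrite("pics/crop0.png",cv2.resize(c["img"][135:245,250:355],None,fx=5,fy=5,interpolation=cv2.INTER_CUBIC))
E
```

```text
top
 red 83 [325.6 158.1] [ 0.64   -0.0637  0.017 ] 91.2
 red 73 [290.  159.7] [0.6337 0.0212 0.017 ] 93.3
 red 78 [309.5 228.1] [ 0.4718 -0.0297  0.017 ] 77.2
 blue 19 [153.1 145.9] [0.6457 0.3319 0.085 ] 101.4
 blue 271 [164.7 199.7] [0.5228 0.293  0.115 ] -163.2
 mat 3684 [[438, 80], [182, 74], [182, 51], [230, 15], [342, 17], [438, 64]] [[0.842, -0.334, 0.003], [0.84, 0.291, 0.003], [0.897, 0.294, 0.003], [0.991, 0.179, 0.003], [0.993, -0.097, 0.003], [0.881, -0.333, 0.003]] [9.072e-01 1.000e-04 3.000e-03]
 mat 14411 [[488, 250], [369, 262], [356, 144], [473, 132]] [[0.432, -0.457, 0.003], [0.395, -0.174, 0.003], [0.679, -0.138, 0.003], [0.716, -0.42, 0.003]] [ 0.5556 -0.2972  0.003 ]
side
 red 58 [326.8 211.4] [0.6351 0.0216 0.017 ] 94.9
 red 67 [351.7 229.2] [ 0.641  -0.0644  0.017 ] 92.2
 red 78 [286.2 249.6] [ 0.4715 -0.0293  0.017 ] 81.0
 blue 20 [263.4 136.6] [0.6458 0.3241 0.085 ] 99.8
 blue 99 [230.7 145.4] [0.5219 0.2922 0.115 ] -163.8
 mat 28302 [[313, 0], [309, 87], [240, 122], [138, 146], [0, 149], [0, 85], [75, 0]] [[1.891, 1.647, 0.003], [1.08, 0.658, 0.003], [0.712, 0.57, 0.003], [0.37, 0.62, 0.003], [0.016, 0.846, 0.003], [0.099, 1.364, 0.003], [0.688, 2.465, 0.003]] [0.6935 1.1671 0.003 ]
 mat 4369 [[508, 197], [474, 219], [333, 122], [362, 109]] [[1.085, -0.201, 0.003], [0.932, -0.204, 0.003], [0.972, 0.388, 0.003], [1.121, 0.402, 0.003]] [1.0273 0.0962 0.003 ]
 mat 4520 [[534, 235], [495, 266], [297, 147], [330, 139], [529, 202]] [[1.001, -0.325, 0.003], [0.832, -0.331, 0.003], [0.773, 0.329, 0.003], [0.89, 0.307, 0.003], [1.111, -0.246, 0.003]] [ 0.9214 -0.0531  0.003 ]
 mat 17776 [[501, 319], [419, 417], [298, 312], [384, 245]] [[0.715, -0.423, 0.003], [0.43, -0.459, 0.003], [0.395, -0.176, 0.003], [0.677, -0.139, 0.003]] [ 0.5544 -0.2991  0.003 ]
```

View pics/crop0.png

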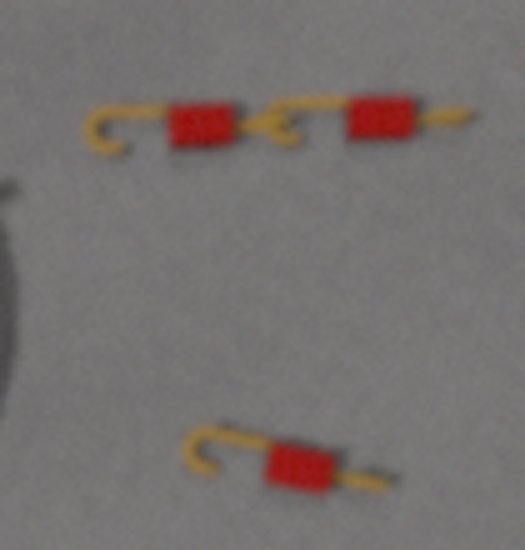

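```bash
python3 -c "
from h import *
go(.5225,.2927,.19,16.5)"
```

```text
from [0.1967 0.5135 0.2308] yaw 159.0 tool shift [-0.3832 -0.0896  0.0409] t 0.2 turn row-yaw rad -0.654
```

Request:
play_rows:
  steps:
    - [[-0.0255, -0.006, 0, 0], [-0.0255, -0.006, 0, 0], [-0.0255, -0.006, 0, 0], [-0.0255, -0.006, 0, 0], [-0.0255, -0.006, 0, 0]]
  gripper: 0.05

```text
time: 0.62
ee_pos: [0.3059, 0.4392, 0.2311]
tcp_rot: [-180.0, -0.0, 159.1]
wrist_force: [0.8, 0.3, 0.4]
opening: 0.0499
grasp_force: 0.0
```

Request:
play_rows:
  steps:
    - [[-0.0255, -0.006, 0, 0], [-0.0255, -0.006, 0, 0], [-0.0255, -0.006, 0, 0], [-0.0255, -0.006, 0, 0], [-0.0255, -0.006, 0, 0]]

```text
time: 1.03
ee_pos: [0.4143, 0.3654, 0.2311]
tcp_rot: [-180.0, -0.0, 159.0]
wrist_force: [-0.2, -0.2, -0.4]
opening: 0.0497
grasp_force: 0.0
```

Request:
play_rows:
  steps:
    - [[-0.0255, -0.006, 0, 0], [-0.0255, -0.006, 0, 0], [-0.0255, -0.006, 0, 0], [-0.0255, -0.006, 0, 0], [-0.0255, -0.006, 0, 0]]

```text
time: 1.45
ee_pos: [0.5227, 0.2918, 0.2311]
tcp_rot: [-180.0, -0.0, 159.0]
wrist_force: [0.5, 0.9, 0.2]
opening: 0.0498
grasp_force: 0.0
```

Request:
play_rows:
  steps:
    - [[0, 0, 0, -0.11], [0, 0, 0, -0.11], [0, 0, 0, -0.11], [0, 0, 0, -0.11], [0, 0, 0, -0.11]]

```text
time: 1.87
ee_pos: [0.5218, 0.2926, 0.231]
tcp_rot: [-180.0, -0.0, -169.1]
wrist_force: [0.7, -0.1, -0.1]
opening: 0.0501
grasp_force: 0.0
```

Request:
play_rows:
  steps:
    - [[0, 0, 0, -0.104], [0, 0, 0, 0], [0, 0, 0, 0], [0, 0, 0, 0], [0, 0, 0, 0]]

```text
time: 2.28
ee_pos: [0.5217, 0.2928, 0.2312]
tcp_rot: [180.0, -0.0, -163.6]
wrist_force: [0.0, -0.3, -0.2]
opening: 0.0501
grasp_force: 0.0
```

```bash
python3 -c "
from h import *
print(bot.get_obs()['q'])
go(.5225,.2927,.09,16.5)
cam('side','s1.png')"
```

```text
[2.92982424e+01 1.18049110e+01 1.77133531e+01 9.59123058e+01
 2.76414777e-03 1.29221463e+01]
from [0.5217 0.2928 0.2312] yaw -163.6 tool shift [-0.0007 -0.0003  0.1412] t 2.3 turn row-yaw rad -0.002
```

View pics/s1.png

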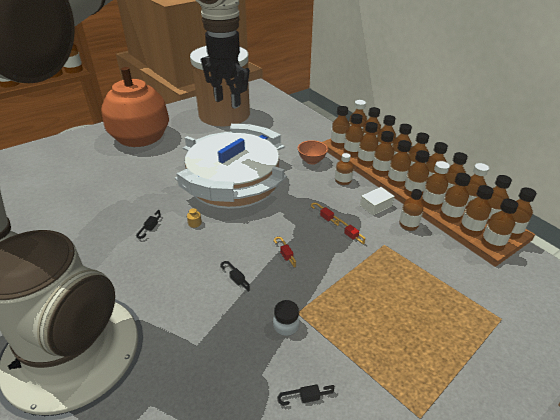

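Request:
play_rows:
  steps:
    - [[0, 0, 0.03, 0], [0, 0, 0.03, 0], [0, 0, 0.03, 0], [0, 0, 0.02, 0], [0, 0, 0.01, 0]]

```text
time: 2.75
ee_pos: [0.5205, 0.2921, 0.108]
tcp_rot: [-179.9, -0.2, -163.6]
wrist_force: [0.1, -0.2, 0.1]
opening: 0.0501
grasp_force: 0.0
```

Request:
play_rows:
  steps:
    - [[0, 0, 0.01, 0], [0, 0, 0.01, 0], [0, 0, 0, 0], [0, 0, 0, 0], [0, 0, 0, 0]]

```text
time: 3.17
ee_pos: [0.5222, 0.293, 0.0925]
tcp_rot: [180.0, 0.1, -163.5]
wrist_force: [0.1, -0.1, -0.2]
opening: 0.0501
grasp_force: 0.0
```

Request:
play_rows:
  steps:
    - [[0, 0, 0, 0], [0, 0, 0, 0], [0, 0, 0, 0], [0, 0, 0, 0], [0, 0, 0, 0]]
  gripper: 0
  squeeze: 80

```text
time: 3.58
ee_pos: [0.522, 0.293, 0.0922]
tcp_rot: [180.0, 0.1, -163.5]
wrist_force: [-1.0, -0.1, 6.1]
opening: 0.0144
grasp_force: 80.4
```

Request:
play_rows:
  steps:
    - [[0, 0, 0, 0], [0, 0, 0, 0], [0, 0, 0, 0], [0, 0, 0, 0], [0, 0, 0, 0]]

```text
time: 4.0
ee_pos: [0.5221, 0.293, 0.0922]
tcp_rot: [180.0, 0.1, -163.5]
wrist_force: [-0.6, 0.6, 5.8]
opening: 0.0145
grasp_force: 80.4
```

Request:
play_rows:
  steps:
    - [[0, 0, 0, -0.06], [0, 0, 0, -0.09], [0, 0, 0, -0.09], [0, 0, 0, -0.09], [0, 0, 0, -0.09]]

```text
time: 4.42
ee_pos: [0.5222, 0.2929, 0.0922]
tcp_rot: [-180.0, 0.1, -139.2]
wrist_force: [-0.2, 0.2, 6.1]
opening: 0.0147
grasp_force: 80.5
```

Request:
play_rows:
  steps:
    - [[0, 0, 0, -0.09], [0, 0, 0, -0.09], [0, 0, 0, -0.09], [0, 0, 0, -0.09], [0, 0, 0, -0.09]]

```text
time: 4.83
ee_pos: [0.5222, 0.2929, 0.0922]
tcp_rot: [-179.9, 0.1, -113.4]
wrist_force: [0.0, -0.4, 5.2]
opening: 0.0141
grasp_force: 80.4
```

Request:
play_rows:
  steps:
    - [[0, 0, 0, -0.09], [0, 0, 0, -0.09], [0, 0, 0, -0.09], [0, 0, 0, -0.09], [0, 0, 0, -0.03]]

```text
time: 5.25
ee_pos: [0.5222, 0.293, 0.0922]
tcp_rot: [-179.9, 0.1, -91.0]
wrist_force: [-0.4, 0.3, 5.6]
opening: 0.0143
grasp_force: 80.5
```

Request:
play_rows:
  steps:
    - [[0, 0, 0, 0], [0, 0, 0, 0], [0, 0, -0.002, 0], [0, 0, -0.003, 0], [0, 0, -0.003, 0]]

```text
time: 5.67
ee_pos: [0.5217, 0.2927, 0.099]
tcp_rot: [180.0, -0.0, -91.3]
wrist_force: [-0.8, -0.8, -2.2]
opening: 0.0145
grasp_force: 79.2
```

Request:
play_rows:
  steps:
    - [[0, 0, -0.01, 0], [0, 0, -0.02, 0], [0, 0, -0.025, 0], [0, 0, -0.025, 0], [0, 0, -0.02, 0]]

```text
time: 6.08
ee_pos: [0.5215, 0.2927, 0.2019]
tcp_rot: [-180.0, 0.0, -91.3]
wrist_force: [-0.5, 0.4, -2.8]
opening: 0.0144
grasp_force: 79.2
```

Request:
play_rows:
  steps:
    - [[0.01, 0, 0, 0], [0.02, 0, 0, 0], [0.03, 0, 0, 0], [0.03, 0, 0, 0], [0.03, 0, 0, 0]]

```text
time: 6.5
ee_pos: [0.5182, 0.1713, 0.1988]
tcp_rot: [179.9, -0.0, -91.3]
wrist_force: [0.1, -0.6, -2.7]
opening: 0.0143
grasp_force: 79.2
```

Request:
play_rows:
  steps:
    - [[0.03, 0, 0, 0], [0.03, 0, 0, 0], [0.03, 0, 0, 0], [0.03, 0, 0, 0], [0.03, 0, 0, 0]]

```text
time: 6.92
ee_pos: [0.5147, 0.0212, 0.1991]
tcp_rot: [179.9, -0.0, -91.3]
wrist_force: [0.9, 0.8, -2.2]
opening: 0.0147
grasp_force: 79.2
```

Request:
play_rows:
  steps:
    - [[0.03, 0, 0, 0], [0.03, 0, 0, 0], [0.03, 0, 0, 0], [0.03, 0, 0, 0], [0.03, 0, 0, 0]]

```text
time: 7.33
ee_pos: [0.5113, -0.1287, 0.1991]
tcp_rot: [179.9, 0.0, -91.3]
wrist_force: [1.3, 0.3, -1.5]
opening: 0.0146
grasp_force: 79.2
```

Request:
play_rows:
  steps:
    - [[0.03, 0, 0, 0], [0.03, 0, 0, 0], [0.03, 0, 0, 0], [0.02, 0, 0, 0], [0.01, 0, 0, 0]]

```text
time: 7.75
ee_pos: [0.5085, -0.2495, 0.1987]
tcp_rot: [179.9, 0.0, -91.4]
wrist_force: [0.8, 1.0, -1.9]
opening: 0.0143
grasp_force: 79.2
```

Request:
play_rows:
  steps:
    - [[0.01, -0.01, 0, 0], [0, -0.01, 0, 0], [0, -0.01, 0, 0], [0, 0, 0, 0], [0, 0, 0, 0]]

```text
time: 8.17
ee_pos: [0.539, -0.2573, 0.1988]
tcp_rot: [179.9, 0.0, -91.3]
wrist_force: [-0.0, 0.2, -1.6]
opening: 0.0143
grasp_force: 79.2
```

```bash
python3 -c "
from h import *
go(.555,-.298,.027)
c=cam('side','s2.png');c=cam('top','t2.png')
for n in ('top','side'):
  c=cam(n)
  for b in red(c): print(n,b[0],px2w(c,b[2],.017).mean(0).round(4),round(yaw(px2w(c,b[2],.017)),1))"
```

```text
from [ 0.539  -0.2573  0.1988] yaw -91.3 tool shift [ 0.0404 -0.0171  0.1718] t 8.2 
top 81 [ 0.6399 -0.0637  0.017 ] 93.1
top 75 [0.6337 0.0216 0.017 ] 93.5
top 79 [ 0.4717 -0.0296  0.017 ] 75.2
side 48 [0.6351 0.0238 0.017 ] 91.5
side 77 [ 0.4716 -0.0292  0.017 ] 82.1
```

View pics/t2.png

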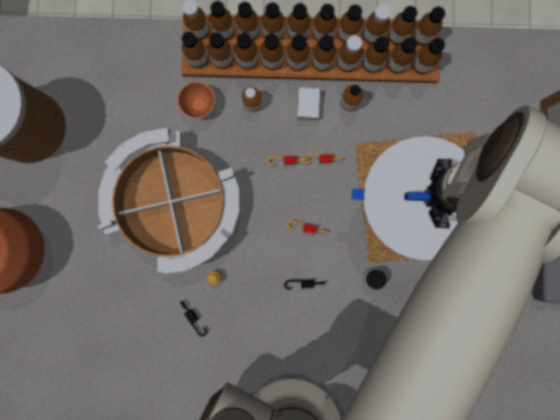

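Request:
play_rows:
  steps:
    - [[0.02, -0.009, 0.01, 0], [0.02, -0.008, 0.03, 0], [0, 0, 0.03, 0], [0, 0, 0.03, 0], [0, 0, 0.03, 0]]

```text
time: 8.78
ee_pos: [0.555, -0.2984, 0.0681]
tcp_rot: [-180.0, -0.0, -91.3]
wrist_force: [0.2, -0.3, -1.4]
opening: 0.0142
grasp_force: 79.2
```

Request:
play_rows:
  steps:
    - [[0, 0, 0.02, 0], [0, 0, 0.01, 0], [0, 0, 0.006, 0], [0, 0, 0.003, 0], [0, 0, 0.002, 0]]

```text
time: 9.2
ee_pos: [0.556, -0.2985, 0.0295]
tcp_rot: [-179.9, -0.0, -91.3]
wrist_force: [0.1, 0.0, -1.9]
opening: 0.0146
grasp_force: 79.1
```

Request:
play_rows:
  steps:
    - [[0, 0, 0, 0], [0, 0, 0, 0], [0, 0, 0, 0], [0, 0, 0, 0], [0, 0, 0, 0]]

```text
time: 9.62
ee_pos: [0.5556, -0.2982, 0.0288]
tcp_rot: [-180.0, -0.0, -91.3]
wrist_force: [-0.5, 0.1, -1.4]
opening: 0.0144
grasp_force: 79.1
```

Request:
play_rows:
  steps:
    - [[0, 0, 0.001, 0], [0, 0, 0.001, 0], [0, 0, 0.0005, 0], [0, 0, 0, 0], [0, 0, 0, 0]]

```text
time: 10.03
ee_pos: [0.5555, -0.2982, 0.0263]
tcp_rot: [-180.0, -0.0, -91.3]
wrist_force: [-2.7, 1.1, 4.4]
opening: 0.0146
grasp_force: 79.9
```

Request:
play_rows:
  steps:
    - [[0, 0, 0, 0], [0, 0, 0, 0], [0, 0, 0, 0], [0, 0, 0, 0], [0, 0, 0, 0]]
  gripper: 0.05

```text
time: 10.45
ee_pos: [0.5554, -0.2981, 0.0256]
tcp_rot: [180.0, 0.0, -91.3]
wrist_force: [0.9, -0.1, 0.0]
opening: 0.0503
grasp_force: 0.0
```

Request:
play_rows:
  steps:
    - [[0, 0, -0.01, 0], [0, 0, -0.02, 0], [0, 0, -0.03, 0], [0, 0, -0.03, 0], [0, 0, -0.03, 0]]

```text
time: 10.87
ee_pos: [0.5552, -0.2981, 0.1479]
tcp_rot: [-180.0, -0.0, -91.3]
wrist_force: [0.5, 0.4, 0.4]
opening: 0.0502
grasp_force: 0.0
```

```bash
python3 - <<'E'
from h import *
c=cam('top')
for b in blobs(c,(105,150,60),(130,255,255),12):
    P=px2w(c,b[2],.049 if b[0]>60 else .012); print("blue",b[0],b[1].round(0),P.mean(0).round(3))
# partitions: light pixels inside the tub
m=np.zeros(c["img"].shape[:2],np.uint8); cv2.circle(m,(168,201),48,255,-1)
hsv=cv2.cvtColor(c["img"],cv2.COLOR_BGR2HSV); g=((hsv[...,1]<75)&(m>0)).astype(np.uint8)*255
cv2.imwrite('pics/part.png',g)
L=cv2.HoughLines(g,1,np.pi/360,35)[:12,0]; 
for r,t in L: print(r,np.degrees(t))
uv=np.argwhere(g)[:,::-1]; P=px2w(c,uv,.048)
from scipy.optimize import minimize
def cost(p):
    d=P[:,:2]-p[:2]; a=p[2]; u=d@[np.cos(a),np.sin(a)]; v=d@[-np.sin(a),np.cos(a)]
    return np.minimum(np.minimum(abs(u),abs(v)),.02).mean()
r=min((minimize(cost,[.5225,.2927,a],method="Nelder-Mead") for a in(.1,.2,.3)),key=lambda r:r.fun); print(r.x.round(4),np.degrees(r.x[2]),r.fun)
go(.6400,-.0640,.08,94.2)
E
```

```text
blue 75 [364. 194.] [ 0.555 -0.153  0.049]
blue 213 [426. 196.] [ 0.554 -0.294  0.049]
-118.0 166.0
236.0 77.0
-120.0 166.99998
-125.0 167.49998
-133.0 169.99998
238.0 75.5
235.0 76.49999
233.0 78.0
-123.0 166.99998
-122.0 167.49998
-130.0 168.99998
-132.0 169.49998
[0.5238 0.2945 0.2567] 14.707281006789206 0.0029776814467060582
from [ 0.5568 -0.2989  0.1549] yaw -91.3 tool shift [-0.237  -0.0773  0.0746] t 10.9 turn row-yaw rad -0.096
```

Request:
play_rows:
  steps:
    - [[-0.015, -0.005, 0, 0], [-0.025, -0.009, 0, 0], [-0.03, -0.01, 0, 0], [-0.03, -0.01, 0, 0], [-0.03, -0.01, 0, 0]]
  gripper: 0.045

```text
time: 11.33
ee_pos: [0.6024, -0.1674, 0.1455]
tcp_rot: [180.0, 0.0, -91.3]
wrist_force: [0.4, -0.2, -0.5]
opening: 0.0453
grasp_force: 0.0
```

Request:
play_rows:
  steps:
    - [[-0.03, -0.01, 0, 0], [-0.03, -0.01, 0, 0], [-0.027, -0.008, 0, 0], [-0.02, -0.005, 0, 0], [0, 0, 0, -0.096]]

```text
time: 11.75
ee_pos: [0.6382, -0.0585, 0.1452]
tcp_rot: [180.0, 0.1, -85.7]
wrist_force: [0.5, -1.2, 0.4]
opening: 0.0451
grasp_force: 0.0
```

Request:
play_rows:
  steps:
    - [[0, 0, 0.02, 0], [0, 0, 0.02, 0], [0, 0, 0.02, 0], [0, 0, 0.01, 0], [0, 0, 0, 0]]

```text
time: 12.17
ee_pos: [0.6361, -0.0623, 0.0728]
tcp_rot: [179.7, 0.0, -85.8]
wrist_force: [0.3, -0.5, -1.5]
opening: 0.045
grasp_force: 0.0
```

```bash
python3 - <<'E'
from h import *
print(bot.get_obs()['q'])
for n in('top','side'):
  c=cam(n,n+'3.png')
  for b in red(c,8): print(n,b[0],b[1].round(),px2w(c,b[2],.017).mean(0).round(4),round(yaw(px2w(c,b[2],.017)),1))
  u=w2px(c,[.64,-.064,.02])[0].astype(int); print(u)
  if n=='side': cv2.imwrite("pics/crop3.png",cv2.resize(c["img"][150:270,270:430],None,fx=5,fy=5,interpolation=cv2.INTER_CUBIC))
go(.64,-.064,.004,94.2)
E
```

```text
[-5.59924677e+00  1.72403821e+01  6.73540716e+00  7.97625508e+01
  3.55590335e-03 -9.98236934e+01]
top 68 [290. 159.] [0.6342 0.0216 0.017 ] 90.4
[325 157]
side 58 [327. 211.] [0.6351 0.0216 0.017 ] 94.9
side 68 [352. 229.] [ 0.6409 -0.0642  0.017 ] 94.5
side 78 [286. 250.] [ 0.4715 -0.0293  0.017 ] 81.0
[351 228]
from [ 0.6377 -0.0627  0.0762] yaw -85.8 tool shift [ 0.0014 -0.0023  0.0722] t 12.3 turn row-yaw rad 0.0
```

View pics/crop3.png

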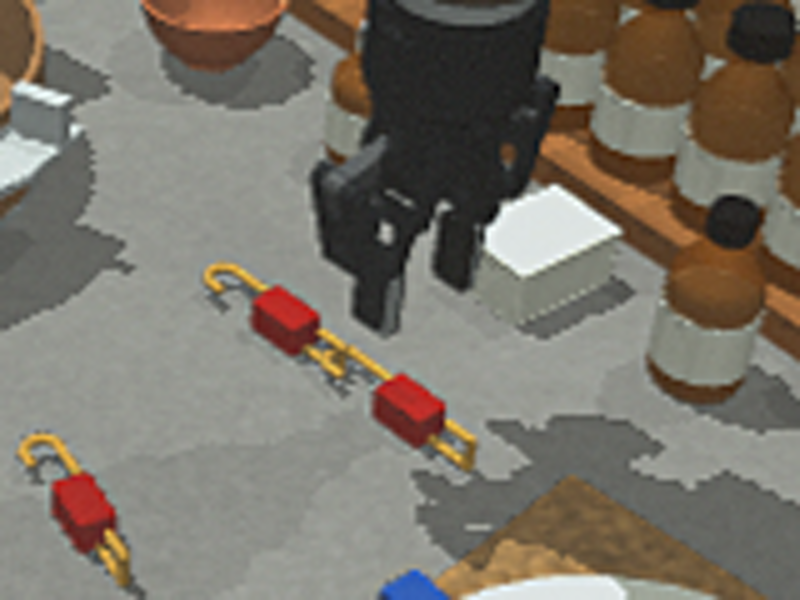

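Request:
play_rows:
  steps:
    - [[0.001, -0.002, 0.02, 0], [0, 0, 0.02, 0], [0, 0, 0.015, 0], [0, 0, 0.01, 0], [0, 0, 0.005, 0]]
  squeeze: 50

```text
time: 12.68
ee_pos: [0.6398, -0.0638, 0.0056]
tcp_rot: [180.0, 0.0, -85.8]
wrist_force: [0.4, -0.4, -0.9]
opening: 0.0453
grasp_force: 0.0
```

Request:
play_rows:
  steps:
    - [[0, 0, 0, 0], [0, 0, 0, 0], [0, 0, 0, 0], [0, 0, 0, 0], [0, 0, 0, 0]]

```text
time: 13.1
ee_pos: [0.6403, -0.0639, 0.0067]
tcp_rot: [-179.9, -0.0, -85.8]
wrist_force: [0.4, 0.5, -0.1]
opening: 0.045
grasp_force: 0.0
```

Request:
play_rows:
  steps:
    - [[0, 0, 0, 0], [0, 0, 0, 0], [0, 0, 0, 0], [0, 0, 0, 0], [0, 0, 0, 0]]
  gripper: 0

```text
time: 13.52
ee_pos: [0.6401, -0.0638, 0.0063]
tcp_rot: [-180.0, -0.0, -85.8]
wrist_force: [0.0, -0.5, 4.4]
opening: 0.0187
grasp_force: 49.6
```

```bash
python3 - <<'E'
from h import *
go(.64,-.064,.004,94.2); o=bot.get_obs(); print(o['opening'],o['grasp_force'],o['wrist_force'])
c=cam('side')
for b in red(c,8): print(b[0],b[1].round(),px2w(c,b[2],.017).mean(0).round(4),round(yaw(px2w(c,b[2],.017)),1))
E
```

```text
from [ 0.6401 -0.0638  0.0063] yaw -85.8 tool shift [0.0002 0.0001 0.0023] t 13.5 turn row-yaw rad 0.0
0.018695926756623012 49.55976701807231 [ 0.02333319 -0.50888721  4.40625817]
54 [326. 211.] [0.6342 0.0225 0.017 ] 84.8
22 [355. 231.] [ 0.6438 -0.0727  0.017 ] 45.4
78 [286. 250.] [ 0.4715 -0.0293  0.017 ] 81.0
```

Request:
play_rows:
  steps:
    - [[0, 0, -0.001, 0], [-0.00025, 0.0048, 0, 0.1047], [-0.00025, 0.0048, 0, 0.1047], [-0.00025, 0.0048, 0, 0.1047], [0, 0, 0, 0]]

```text
time: 13.98
ee_pos: [0.6246, -0.0625, 0.0064]
tcp_rot: [179.9, -0.0, -104.1]
wrist_force: [0.8, -0.6, -0.9]
opening: 0.0185
grasp_force: 49.0
```

```bash
python3 - <<'E'
from h import *
o=bot.get_obs(); p=o['ee_pos']; y=np.radians(o['tcp_rot'][2]+180); print("riser pt now",p[:2]+.046*np.array([np.cos(y),np.sin(y)]), "start",np.array([.6401,-.0638])+.046*np.array([np.cos(np.radians(94.2)),np.sin(np.radians(94.2))]),o['tcp_rot'],o['wrist_force'])
E
```

```text
riser pt now [ 0.63581079 -0.01790716] start [ 0.63673104 -0.01792353] [ 1.79934841e+02 -1.10086313e-02 -1.04059866e+02] [ 0.84386078 -0.57574927 -0.92801753]
```

Request:
play_rows:
  steps:
    - [[-0.00025, 0.0048, 0, 0.1047], [-0.00025, 0.0048, 0, 0.1047], [-0.00025, 0.0048, 0, 0.1047], [-0.00025, 0.0048, 0, 0.1047], [-0.00025, 0.0048, 0, 0.1047]]

```text
time: 14.4
ee_pos: [0.6043, -0.0512, 0.0063]
tcp_rot: [180.0, -0.0, -133.9]
wrist_force: [-0.5, 0.4, -1.7]
opening: 0.0186
grasp_force: 49.0
```

Request:
play_rows:
  steps:
    - [[-0.00025, 0.0048, 0, 0.1047], [-0.00025, 0.0048, 0, 0.1047], [-0.00025, 0.0048, 0, 0.1047], [-0.00025, 0.0048, 0, 0.1047], [-0.00025, 0.0048, 0, 0.1047]]

```text
time: 14.82
ee_pos: [0.592, -0.0307, 0.0063]
tcp_rot: [180.0, -0.0, -163.9]
wrist_force: [0.0, 0.3, -2.1]
opening: 0.0188
grasp_force: 49.0
```

Request:
play_rows:
  steps:
    - [[-0.00025, 0.0048, 0, 0.1047], [-0.00025, 0.0048, 0, 0.1047], [0, 0, 0, 0], [0, 0, 0, 0], [0, 0, 0, 0]]

```text
time: 15.23
ee_pos: [0.5906, -0.0216, 0.0066]
tcp_rot: [-180.0, -0.0, -175.5]
wrist_force: [0.1, 0.4, -1.0]
opening: 0.0187
grasp_force: 49.0
```

```bash
python3 - <<'E'
from h import *
o=bot.get_obs(); p=o['ee_pos']; y=np.radians(o['tcp_rot'][2]+180); print("riser pt now",p[:2]+.046*np.array([np.cos(y),np.sin(y)]),p,o['tcp_rot'],o['wrist_force'])
for n in('top','side'):
  c=cam(n)
  for b in red(c,8): print(n,b[0],b[1].round(),px2w(c,b[2],.017).mean(0).round(4),round(yaw(px2w(c,b[2],.017)),1))
cv2.imwrite("pics/crop4.png",cv2.resize(c["img"][160:270,270:400],None,fx=5,fy=5,interpolation=cv2.INTER_CUBIC))
E
```

```text
riser pt now [ 0.63643746 -0.01798197] [ 0.59057946 -0.02159357  0.006565  ] [-1.79997962e+02 -2.21718511e-02 -1.75496904e+02] [ 0.07986445  0.40260974 -1.02652336]
side 30 [321. 228.] [ 0.582  -0.0193  0.017 ] -140.3
side 78 [286. 250.] [ 0.4715 -0.0293  0.017 ] 81.0
```

View pics/crop4.png

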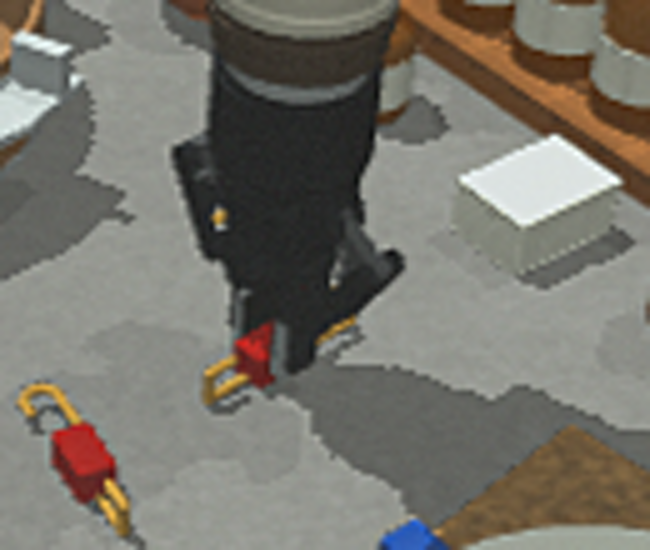

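Request:
play_rows:
  steps:
    - [[-0.003, 0, 0, 0], [-0.004, 0, 0, 0], [-0.004, 0, 0, 0], [-0.003, 0, 0, 0], [-0.002, 0, 0, 0]]

```text
time: 15.75
ee_pos: [0.6071, -0.0202, 0.0067]
tcp_rot: [180.0, 0.0, -175.8]
wrist_force: [0.4, 0.9, -0.9]
opening: 0.0183
grasp_force: 49.1
```

Request:
play_rows:
  steps:
    - [[0, 0, 0, 0], [0, 0, 0, 0], [0, 0, -0.002, 0], [0, 0, -0.004, 0], [0, 0, -0.004, 0]]

```text
time: 16.17
ee_pos: [0.6064, -0.0202, 0.0172]
tcp_rot: [180.0, -0.0, -175.8]
wrist_force: [0.2, 0.2, -1.0]
opening: 0.0184
grasp_force: 49.1
```

Request:
play_rows:
  steps:
    - [[0, 0, -0.005, 0], [0, 0, -0.005, 0], [0, 0, -0.01, 0], [0, 0, -0.01, 0], [0, 0, -0.015, 0]]

```text
time: 16.58
ee_pos: [0.6062, -0.0202, 0.0623]
tcp_rot: [180.0, -0.0, -175.8]
wrist_force: [0.2, 0.4, -1.1]
opening: 0.0189
grasp_force: 49.1
```

Request:
play_rows:
  steps:
    - [[0, 0, -0.02, 0], [0, 0, -0.02, 0], [0, 0, -0.02, 0], [0, 0, -0.01, 0], [0, 0, 0, 0]]

```text
time: 17.0
ee_pos: [0.6078, -0.0203, 0.1352]
tcp_rot: [-180.0, 0.3, -175.8]
wrist_force: [0.1, -1.2, -1.3]
opening: 0.0189
grasp_force: 49.1
```

```bash
python3 - <<'E'
from h import *
for n in('top','side'):
  c=cam(n)
  for b in red(c,8): print(n,b[0],b[1].round(),px2w(c,b[2],.017).mean(0).round(4),round(yaw(px2w(c,b[2],.017)),1))
cv2.imwrite("pics/crop5.png",cv2.resize(c["img"][120:270,270:400],None,fx=4,fy=4,interpolation=cv2.INTER_CUBIC))
E
```

```text
side 30 [330. 183.] [0.7191 0.1094 0.017 ] -140.0
side 59 [326. 211.] [0.6347 0.0225 0.017 ] 90.1
side 78 [286. 250.] [ 0.4715 -0.0293  0.017 ] 81.0
```

View pics/crop5.png

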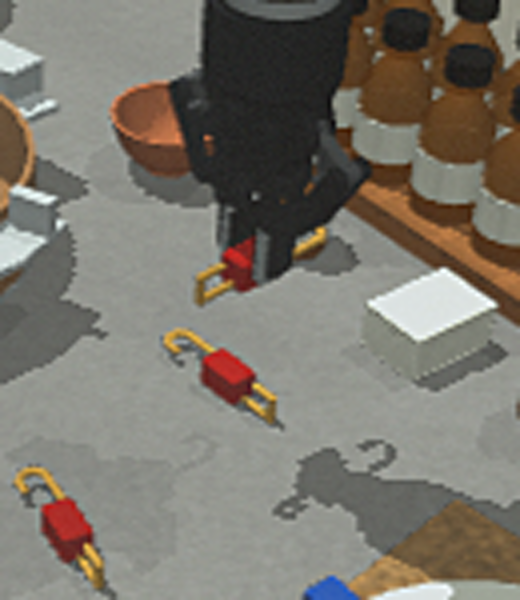

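```bash
python3 -c "
from h import *
go(.490,.2374,.022,149.7)"
```

```text
from [ 0.6066 -0.0202  0.1317] yaw -175.8 tool shift [0.0974 0.2655 0.1096] t 17.1 turn row-yaw rad 0.603
```

Request:
play_rows:
  steps:
    - [[0.005, 0.013, 0, 0], [0.01, 0.027, 0, 0], [0.01, 0.027, 0, 0], [0.01, 0.027, 0, 0], [0.01, 0.027, 0, 0]]

```text
time: 17.52
ee_pos: [0.551, 0.0985, 0.1302]
tcp_rot: [-180.0, -0.1, -175.8]
wrist_force: [0.3, -0.6, -0.1]
opening: 0.0192
grasp_force: 49.2
```

Request:
play_rows:
  steps:
    - [[0.01, 0.027, 0, 0], [0.01, 0.027, 0, 0], [0.01, 0.027, 0, 0], [0.01, 0.027, 0, 0], [0.01, 0.027, 0, 0]]

```text
time: 17.93
ee_pos: [0.491, 0.2294, 0.1303]
tcp_rot: [-180.0, -0.1, -175.8]
wrist_force: [0.3, -0.4, -1.1]
opening: 0.0182
grasp_force: 49.2
```

Request:
play_rows:
  steps:
    - [[0.0025, 0.0095, 0, 0.1], [0, 0, 0, 0.1], [0, 0, 0, 0.1], [0, 0, 0, 0.1], [0, 0, 0, 0.1]]

```text
time: 18.35
ee_pos: [0.4885, 0.2377, 0.1302]
tcp_rot: [-179.9, -0.1, 155.3]
wrist_force: [0.3, 0.0, -0.3]
opening: 0.0189
grasp_force: 49.2
```

Request:
play_rows:
  steps:
    - [[0, 0, 0, 0.1], [0, 0, 0, 0], [0, 0, 0.02, 0], [0, 0, 0.02, 0], [0, 0, 0, 0]]

```text
time: 18.77
ee_pos: [0.4873, 0.2367, 0.0872]
tcp_rot: [-179.7, -0.2, 150.0]
wrist_force: [-0.0, -0.1, -2.1]
opening: 0.0189
grasp_force: 49.2
```

```bash
python3 - <<'E'
from h import *
go(.490,.2374,.022,149.7)
c=cam('top'); c=cam('side')
cv2.imwrite("pics/crop6.png",cv2.resize(c["img"][90:230,160:320],None,fx=4,fy=4,interpolation=cv2.INTER_CUBIC))
E
```

```text
from [0.4873 0.2367 0.0872] yaw 150.0 tool shift [-0.0022  0.0023  0.0652] t 18.8 turn row-yaw rad 0.006
```

View pics/crop6.png

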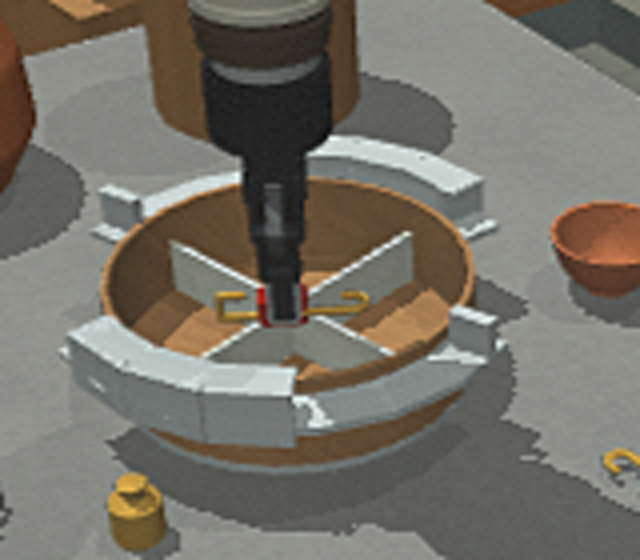

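Request:
play_rows:
  steps:
    - [[-0.001, 0.001, 0.015, 0], [0, 0, 0.015, 0], [0, 0, 0.015, 0], [0, 0, 0.012, 0], [0, 0, 0.006, 0]]

```text
time: 19.28
ee_pos: [0.4908, 0.2377, 0.028]
tcp_rot: [-180.0, -0.0, 149.9]
wrist_force: [-0.5, -0.1, -0.7]
opening: 0.0184
grasp_force: 49.3
```

Request:
play_rows:
  steps:
    - [[0, 0, 0.003, 0], [0, 0, 0, 0], [0, 0, 0, 0], [0, 0, 0, 0], [0, 0, 0, 0]]

```text
time: 19.7
ee_pos: [0.4916, 0.238, 0.0266]
tcp_rot: [179.9, 0.0, 149.8]
wrist_force: [-0.5, -0.0, -1.2]
opening: 0.0184
grasp_force: 49.3
```

Request:
play_rows:
  steps:
    - [[0, 0, 0, 0], [0, 0, 0, 0], [0, 0, 0, 0], [0, 0, 0, 0], [0, 0, 0, 0]]
  gripper: 0.04

```text
time: 20.12
ee_pos: [0.4912, 0.2377, 0.0259]
tcp_rot: [180.0, 0.0, 149.8]
wrist_force: [0.5, 1.1, 0.3]
opening: 0.0399
grasp_force: 0.0
```

Request:
play_rows:
  steps:
    - [[0, 0, -0.02, 0], [0, 0, -0.03, 0], [0, 0, -0.03, 0], [0, 0, -0.03, 0], [0, 0, -0.02, 0]]

```text
time: 20.53
ee_pos: [0.4916, 0.238, 0.1589]
tcp_rot: [179.9, 0.1, 149.8]
wrist_force: [0.9, 0.4, 0.5]
opening: 0.04
grasp_force: 0.0
```

```bash
python3 - <<'E'
from h import *
for n in('top','side'):
  c=cam(n)
  for b in red(c,8): print(n,b[0],b[1].round(),px2w(c,b[2],.017).mean(0).round(4),round(yaw(px2w(c,b[2],.017)),1))
go(.6345,.0218,.07,94.2)
E
```

```text
top 77 [289. 160.] [0.6335 0.0225 0.017 ] 94.2
top 33 [198. 214.] [0.4977 0.2352 0.017 ] -137.3
side 55 [326. 211.] [0.635  0.0227 0.017 ] 97.0
from [0.4926 0.2384 0.1599] yaw 149.8 tool shift [-0.2312 -0.1165  0.0902] t 20.6 turn row-yaw rad 0.971
```

Request:
play_rows:
  steps:
    - [[-0.012, -0.006, 0, 0], [-0.023, -0.0115, 0, 0], [-0.025, -0.0125, 0, 0], [-0.025, -0.0125, 0, 0], [-0.025, -0.0125, 0, 0]]
  gripper: 0.045

```text
time: 21.05
ee_pos: [0.5589, 0.1331, 0.1543]
tcp_rot: [-179.9, -0.1, 149.9]
wrist_force: [-0.2, 0.2, 1.0]
opening: 0.0449
grasp_force: 0.0
```

Request:
play_rows:
  steps:
    - [[-0.025, -0.0125, 0, 0], [-0.025, -0.0125, 0, 0], [-0.025, -0.0125, 0, 0], [-0.025, -0.0125, 0, 0], [-0.021, -0.0115, 0, 0]]

```text
time: 21.47
ee_pos: [0.6328, 0.0185, 0.1539]
tcp_rot: [-179.9, -0.1, 149.8]
wrist_force: [-0.1, 0.7, -0.1]
opening: 0.0452
grasp_force: 0.0
```

Request:
play_rows:
  steps:
    - [[0, 0, 0, 0.1], [0, 0, 0, 0.12], [0, 0, 0, 0.12], [0, 0, 0, 0.12], [0, 0, 0, 0.12]]

```text
time: 21.88
ee_pos: [0.632, 0.02, 0.154]
tcp_rot: [-179.9, -0.0, 116.2]
wrist_force: [0.3, -0.2, -1.1]
opening: 0.0452
grasp_force: 0.0
```

Request:
play_rows:
  steps:
    - [[0, 0, 0, 0.12], [0, 0, 0, 0.12], [0, 0, 0, 0.12], [0, 0, 0, 0.031], [0, 0, 0, 0]]

```text
time: 22.3
ee_pos: [0.632, 0.0202, 0.1542]
tcp_rot: [-179.9, 0.0, 94.1]
wrist_force: [0.6, 0.2, -0.7]
opening: 0.0449
grasp_force: 0.0
```

Request:
play_rows:
  steps:
    - [[0, 0, 0.02, 0], [0, 0, 0.03, 0], [0, 0, 0.02, 0], [0, 0, 0.01, 0], [0, 0, 0, 0]]

```text
time: 22.72
ee_pos: [0.6307, 0.0205, 0.0724]
tcp_rot: [-179.7, -0.0, 94.3]
wrist_force: [-0.5, 0.0, -0.9]
opening: 0.0451
grasp_force: 0.0
```

```bash
python3 - <<'E'
from h import *
for n in('top','side'):
  c=cam(n)
  for b in red(c,8): print(n,b[0],b[1].round(),px2w(c,b[2],.017).mean(0).round(4),round(yaw(px2w(c,b[2],.017)),1))
go(.6345,.0218,.005,94.2)
E
```

```text
top 83 [196. 217.] [0.4902 0.2402 0.017 ] 150.1
side 58 [326. 211.] [0.6346 0.0222 0.017 ] 92.7
side 78 [286. 250.] [ 0.4715 -0.0293  0.017 ] 81.0
from [0.6324 0.0207 0.0761] yaw 94.2 tool shift [0.0009 0.0022 0.0711] t 22.8 turn row-yaw rad 0.001
```

1b is in compartment C at the expected spot. Grasp 1a.

Request:
play_rows:
  steps:
    - [[0.001, 0.002, 0.02, 0], [0, 0, 0.02, 0], [0, 0, 0.015, 0], [0, 0, 0.01, 0], [0, 0, 0.005, 0]]

```text
time: 23.23
ee_pos: [0.6344, 0.022, 0.0057]
tcp_rot: [180.0, 0.0, 94.2]
wrist_force: [-0.4, -0.0, 0.2]
opening: 0.0449
grasp_force: 0.0
```

Request:
play_rows:
  steps:
    - [[0, 0, 0, 0], [0, 0, 0, 0], [0, 0, 0, 0], [0, 0, 0, 0], [0, 0, 0, 0]]

```text
time: 23.65
ee_pos: [0.6347, 0.0221, 0.0067]
tcp_rot: [179.9, 0.0, 94.2]
wrist_force: [-0.4, 0.5, -0.7]
opening: 0.0451
grasp_force: 0.0
```

Request:
play_rows:
  steps:
    - [[0, 0, 0, 0], [0, 0, 0, 0], [0, 0, 0, 0], [0, 0, 0, 0], [0, 0, 0, 0]]
  gripper: 0

```text
time: 24.07
ee_pos: [0.6346, 0.0221, 0.0063]
tcp_rot: [180.0, -0.0, 94.2]
wrist_force: [0.1, -0.3, 3.9]
opening: 0.0185
grasp_force: 49.5
```

Request:
play_rows:
  steps:
    - [[0, 0, -0.01, 0], [0, 0, -0.03, 0], [0, 0, -0.03, 0], [0, 0, -0.03, 0], [0, 0, -0.03, 0]]

```text
time: 24.48
ee_pos: [0.6338, 0.0221, 0.1375]
tcp_rot: [-180.0, -0.0, 94.2]
wrist_force: [0.8, 0.2, -0.8]
opening: 0.0189
grasp_force: 49.0
```

```bash
python3 - <<'E'
from h import *
for n in('top','side'):
  c=cam(n)
  for b in red(c,8): print(n,b[0],b[1].round(),px2w(c,b[2],.017).mean(0).round(4),round(yaw(px2w(c,b[2],.017)),1))
go(.579,.2607,.024,59.7)
E
```

```text
top 82 [196. 217.] [0.4902 0.2404 0.017 ] 150.2
side 23 [334. 166.] [0.7845 0.165  0.017 ] 61.2
side 78 [286. 250.] [ 0.4715 -0.0293  0.017 ] 81.0
from [0.6362 0.0222 0.1421] yaw 94.2 tool shift [ 0.2421 -0.0405  0.1177] t 24.6 turn row-yaw rad 0.602
```

Request:
play_rows:
  steps:
    - [[0.012, -0.002, 0, 0], [0.025, -0.004, 0, 0], [0.027, -0.0045, 0, 0], [0.027, -0.0045, 0, 0], [0.027, -0.0045, 0, 0]]

```text
time: 25.0
ee_pos: [0.6048, 0.1398, 0.1342]
tcp_rot: [-179.8, 0.0, 94.2]
wrist_force: [0.8, -0.8, -1.3]
opening: 0.0187
grasp_force: 49.1
```

Request:
play_rows:
  steps:
    - [[0.027, -0.0045, 0, 0], [0.027, -0.0045, 0, 0], [0.027, -0.0045, 0, 0], [0.027, -0.0045, 0, 0], [0.016, -0.003, 0, 0]]

```text
time: 25.42
ee_pos: [0.5742, 0.2632, 0.1341]
tcp_rot: [-179.8, 0.0, 94.3]
wrist_force: [0.7, 0.2, -0.1]
opening: 0.0186
grasp_force: 49.1
```

Request:
play_rows:
  steps:
    - [[0, 0, 0, 0.1], [0, 0, 0, 0.1], [0, 0, 0, 0.1], [0, 0, 0, 0.1], [0, 0, 0, 0.1]]

```text
time: 25.83
ee_pos: [0.5749, 0.2608, 0.1341]
tcp_rot: [-179.9, 0.1, 65.3]
wrist_force: [0.0, 0.5, -0.8]
opening: 0.0186
grasp_force: 49.0
```

Request:
play_rows:
  steps:
    - [[0, 0, 0, 0.1], [0, 0, 0, 0], [0, 0, 0.02, 0], [0, 0, 0.02, 0], [0, 0, 0, 0]]

```text
time: 26.25
ee_pos: [0.5737, 0.2599, 0.0907]
tcp_rot: [-179.8, 0.3, 60.0]
wrist_force: [-1.1, -0.8, -2.0]
opening: 0.0187
grasp_force: 49.1
```

```bash
python3 - <<'E'
from h import *
go(.579,.2607,.024,59.7)
for n in('top','side'):
  c=cam(n)
  for b in red(c,8): print(n,b[0],b[1].round(),px2w(c,b[2],.017).mean(0).round(4),round(yaw(px2w(c,b[2],.017)),1))
E
```

```text
from [0.5737 0.2599 0.0907] yaw 60.0 tool shift [0.0037 0.0044 0.0667] t 26.2 turn row-yaw rad 0.006
top 84 [196. 217.] [0.4906 0.2398 0.017 ] 153.3
side 14 [255. 146.] [0.657  0.3925 0.017 ] 118.4
side 37 [287. 250.] [ 0.473 -0.03   0.017] 78.5
```

Request:
play_rows:
  steps:
    - [[0.002, 0.003, 0.015, 0], [0, 0, 0.015, 0], [0, 0, 0.015, 0], [0, 0, 0.012, 0], [0, 0, 0.006, 0]]

```text
time: 26.77
ee_pos: [0.5794, 0.2607, 0.032]
tcp_rot: [-180.0, 0.0, 59.9]
wrist_force: [0.3, -0.2, -0.9]
opening: 0.0189
grasp_force: 49.1
```

Request:
play_rows:
  steps:
    - [[0, 0, 0.003, 0], [0, 0, 0, 0], [0, 0, 0, 0], [0, 0, 0, 0], [0, 0, 0, 0]]

```text
time: 27.18
ee_pos: [0.5801, 0.2609, 0.0307]
tcp_rot: [180.0, -0.1, 59.8]
wrist_force: [-0.8, 0.5, -0.4]
opening: 0.0186
grasp_force: 49.1
```

Request:
play_rows:
  steps:
    - [[0, 0, 0, 0], [0, 0, 0, 0], [0, 0, 0, 0], [0, 0, 0, 0], [0, 0, 0, 0]]
  gripper: 0.04

```text
time: 27.6
ee_pos: [0.5797, 0.2607, 0.0299]
tcp_rot: [180.0, -0.0, 59.8]
wrist_force: [-0.3, 0.7, 0.2]
opening: 0.0398
grasp_force: 0.0
```

Request:
play_rows:
  steps:
    - [[0, 0, -0.02, 0], [0, 0, -0.03, 0], [0, 0, -0.03, 0], [0, 0, -0.03, 0], [0, 0, -0.02, 0]]

```text
time: 28.02
ee_pos: [0.5802, 0.2609, 0.1631]
tcp_rot: [179.9, -0.1, 59.8]
wrist_force: [0.3, -0.1, -0.7]
opening: 0.0399
grasp_force: 0.0
```

```bash
python3 - <<'E'
from h import *
for n in('top','side'):
  c=cam(n)
  for b in red(c,8): print(n,b[0],b[1].round(),px2w(c,b[2],.017).mean(0).round(4),round(yaw(px2w(c,b[2],.017)),1))
go(.4715,-.0295,.07,78)
E
```

```text
top 86 [188. 179.] [0.5804 0.2633 0.017 ] 60.1
top 85 [196. 217.] [0.4905 0.2399 0.017 ] 151.1
side 36 [256. 172.] [0.586  0.2719 0.017 ] 58.1
side 21 [289. 252.] [ 0.4722 -0.0384  0.017 ] -147.1
from [0.5812 0.2613 0.1644] yaw 59.8 tool shift [-0.307  0.051  0.093] t 28.1 turn row-yaw rad -0.317
```

Request:
play_rows:
  steps:
    - [[-0.013, 0.002, 0, 0], [-0.026, 0.0045, 0, 0], [-0.028, 0.0045, 0, 0], [-0.028, 0.0045, 0, 0], [-0.028, 0.0045, 0, 0]]
  gripper: 0.045

```text
time: 28.53
ee_pos: [0.5343, 0.1432, 0.1587]
tcp_rot: [-180.0, 0.1, 59.9]
wrist_force: [-0.3, 0.6, -0.0]
opening: 0.045
grasp_force: 0.0
```

Request:
play_rows:
  steps:
    - [[-0.028, 0.0045, 0, 0], [-0.028, 0.0045, 0, 0], [-0.028, 0.0045, 0, 0], [-0.028, 0.0045, 0, 0], [-0.028, 0.0045, 0, 0]]

```text
time: 28.95
ee_pos: [0.4833, 0.0108, 0.159]
tcp_rot: [-180.0, 0.0, 59.8]
wrist_force: [-0.5, 0.6, 0.4]
opening: 0.0447
grasp_force: 0.0
```

Request:
play_rows:
  steps:
    - [[-0.028, 0.0045, 0, 0], [-0.016, 0.003, 0, -0.1], [0, 0, 0, -0.11], [0, 0, 0, -0.107], [0, 0, 0, 0]]

```text
time: 29.37
ee_pos: [0.4683, -0.0303, 0.1591]
tcp_rot: [-180.0, 0.0, 78.2]
wrist_force: [-0.0, 0.8, 0.1]
opening: 0.0446
grasp_force: 0.0
```

```bash
python3 - <<'E'
from h import *
for n in('top','side'):
  c=cam(n)
  for b in red(c,8): print(n,b[0],b[1].round(),px2w(c,b[2],.017).mean(0).round(4),round(yaw(px2w(c,b[2],.017)),1))
go(.4715,-.0295,.005,78)
cv2.imwrite("pics/crop7.png",cv2.resize(c["img"][170:300,220:370],None,fx=4,fy=4,interpolation=cv2.INTER_CUBIC))
E
```

```text
top 84 [188. 179.] [0.5804 0.2633 0.017 ] 62.7
top 82 [196. 217.] [0.4902 0.2404 0.017 ] 150.2
side 78 [286. 250.] [ 0.4715 -0.0293  0.017 ] 81.0
from [ 0.4685 -0.0298  0.1593] yaw 77.8 tool shift [0.001  0.003  0.1543] t 29.5 turn row-yaw rad -0.004
```

View pics/crop7.png

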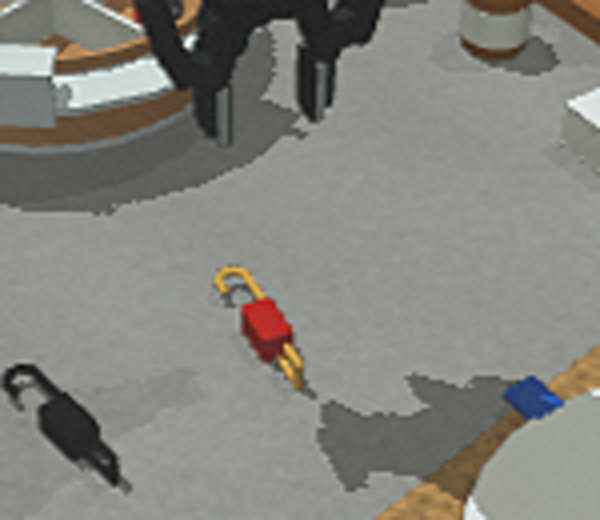

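Hook in place (crop 265,330). Descend and grasp.

Request:
play_rows:
  steps:
    - [[0.001, 0.002, 0.02, 0], [0, 0, 0.03, 0], [0, 0, 0.03, 0], [0, 0, 0.025, 0], [0, 0, 0.015, 0]]

```text
time: 29.88
ee_pos: [0.4694, -0.0289, 0.0365]
tcp_rot: [-179.8, 0.0, 77.8]
wrist_force: [-0.3, -0.3, -0.2]
opening: 0.0453
grasp_force: 0.0
```

Request:
play_rows:
  steps:
    - [[0, 0, 0.015, 0], [0, 0, 0.01, 0], [0, 0, 0.005, 0], [0, 0, 0.003, 0], [0, 0, 0, 0]]

```text
time: 30.3
ee_pos: [0.4709, -0.0292, 0.0067]
tcp_rot: [-180.0, 0.0, 78.0]
wrist_force: [-0.3, 0.5, 0.3]
opening: 0.0447
grasp_force: 0.0
```

Request:
play_rows:
  steps:
    - [[0, 0, 0, 0], [0, 0, 0, 0], [0, 0, 0, 0], [0, 0, 0, 0], [0, 0, 0, 0]]
  gripper: 0

```text
time: 30.72
ee_pos: [0.4716, -0.0293, 0.0079]
tcp_rot: [179.9, -0.0, 78.0]
wrist_force: [0.0, -0.3, 6.7]
opening: 0.0186
grasp_force: 49.5
```

Request:
play_rows:
  steps:
    - [[0, 0, -0.01, 0], [0, 0, -0.03, 0], [0, 0, -0.03, 0], [0, 0, -0.03, 0], [0, 0, -0.03, 0]]

```text
time: 31.13
ee_pos: [0.4704, -0.0293, 0.1388]
tcp_rot: [-180.0, 0.0, 78.0]
wrist_force: [0.9, 0.5, 0.0]
opening: 0.0186
grasp_force: 48.9
```

```bash
python3 - <<'E'
from h import *
for n in('top','side'):
  c=cam(n)
  for b in red(c,8): print(n,b[0],b[1].round(),px2w(c,b[2],.017).mean(0).round(4),round(yaw(px2w(c,b[2],.017)),1))
go(.467,.326,.026,59.7)
E
```

```text
top 86 [188. 179.] [0.5806 0.2636 0.017 ] 62.1
top 85 [196. 217.] [0.4903 0.2402 0.017 ] 150.8
side 19 [256. 170.] [0.5892 0.2792 0.017 ] -162.2
side 27 [288. 201.] [0.5814 0.1135 0.017 ] 71.6
from [ 0.4728 -0.0294  0.1424] yaw 78.0 tool shift [ 0.3463 -0.0805  0.1162] t 31.2 turn row-yaw rad 0.319
```

Request:
play_rows:
  steps:
    - [[0.012, -0.003, 0, 0], [0.026, -0.006, 0, 0], [0.028, -0.0065, 0, 0], [0.028, -0.0065, 0, 0], [0.028, -0.0065, 0, 0]]

```text
time: 31.65
ee_pos: [0.4678, 0.097, 0.1366]
tcp_rot: [-180.0, 0.0, 78.0]
wrist_force: [0.8, -0.8, -1.3]
opening: 0.0181
grasp_force: 49.0
```

Request:
play_rows:
  steps:
    - [[0.028, -0.0065, 0, 0], [0.028, -0.0065, 0, 0], [0.028, -0.0065, 0, 0], [0.028, -0.0065, 0, 0], [0.028, -0.0065, 0, 0]]

```text
time: 32.07
ee_pos: [0.4651, 0.241, 0.1365]
tcp_rot: [-180.0, 0.0, 78.0]
wrist_force: [0.6, 0.5, -0.7]
opening: 0.0188
grasp_force: 49.0
```

Request:
play_rows:
  steps:
    - [[0.028, -0.0065, 0, 0], [0.028, -0.0065, 0, 0], [0.028, -0.0065, 0, 0], [0, 0, 0, 0.1], [0, 0, 0, 0.11]]

```text
time: 32.48
ee_pos: [0.4634, 0.3272, 0.1359]
tcp_rot: [-179.9, 0.1, 65.9]
wrist_force: [-0.1, -0.4, -0.8]
opening: 0.0189
grasp_force: 49.0
```

Request:
play_rows:
  steps:
    - [[0, 0, 0, 0.109], [0, 0, 0, 0], [0, 0, 0.02, 0], [0, 0, 0.02, 0], [0, 0, 0, 0]]

```text
time: 32.9
ee_pos: [0.4625, 0.3247, 0.0929]
tcp_rot: [-179.9, 0.3, 59.9]
wrist_force: [-0.6, -0.4, -2.2]
opening: 0.0185
grasp_force: 48.9
```

```bash
python3 - <<'E'
from h import *
go(.467,.326,.026,59.7); o=bot.get_obs(); print(o['opening'],o['grasp_force'],o['q'].round(0) if hasattr(o['q'],'round') else o['q'])
for n in('top','side'):
  c=cam(n)
  for b in red(c,8): print(n,b[0],b[1].round(),px2w(c,b[2],.017).mean(0).round(4),round(yaw(px2w(c,b[2],.017)),1))
E
```

```text
from [0.4625 0.3247 0.0929] yaw 59.9 tool shift [0.0038 0.0034 0.0669] t 32.9 turn row-yaw rad 0.004
0.018468132376667307 48.94987866151496 [ 35.   7.  -3.  80.   0. 155.]
top 86 [188. 179.] [0.5804 0.2629 0.017 ] 60.4
side 13 [206. 148.] [0.5292 0.4676 0.017 ] 112.1
side 39 [257. 172.] [0.5861 0.2716 0.017 ] 67.7
```

Request:
play_rows:
  steps:
    - [[0.001, 0.001, 0.015, 0], [0, 0, 0.015, 0], [0, 0, 0.015, 0], [0, 0, 0.012, 0], [0, 0, 0.006, 0]]

```text
time: 33.42
ee_pos: [0.4653, 0.3261, 0.0333]
tcp_rot: [-180.0, 0.0, 59.8]
wrist_force: [-0.3, -0.0, -1.0]
opening: 0.0188
grasp_force: 49.0
```

Request:
play_rows:
  steps:
    - [[0, 0, 0.003, 0], [0, 0, 0, 0], [0, 0, 0, 0], [0, 0, 0, 0], [0, 0, 0, 0]]

```text
time: 33.83
ee_pos: [0.4658, 0.3265, 0.0316]
tcp_rot: [180.0, -0.1, 59.7]
wrist_force: [-1.1, -0.5, 0.2]
opening: 0.0187
grasp_force: 49.0
```

Request:
play_rows:
  steps:
    - [[0, 0, 0, 0], [0, 0, 0, 0], [0, 0, 0, 0], [0, 0, 0, 0], [0, 0, 0, 0]]
  gripper: 0.04

```text
time: 34.25
ee_pos: [0.4655, 0.3263, 0.0309]
tcp_rot: [180.0, -0.0, 59.7]
wrist_force: [-0.4, -0.1, -0.1]
opening: 0.0397
grasp_force: 0.0
```

Request:
play_rows:
  steps:
    - [[0, 0, -0.02, 0], [0, 0, -0.03, 0], [0, 0, -0.03, 0], [0, 0, -0.03, 0], [0, 0, -0.03, 0]]

```text
time: 34.67
ee_pos: [0.4652, 0.3261, 0.1722]
tcp_rot: [-180.0, 0.0, 59.7]
wrist_force: [0.1, -0.2, -0.1]
opening: 0.04
grasp_force: 0.0
```

Request:
play_rows:
  steps:
    - [[-0.02, 0, -0.02, 0], [-0.03, 0, 0, 0], [-0.03, 0, 0, 0], [-0.03, 0, 0, 0], [-0.03, 0, 0, 0]]

```text
time: 35.08
ee_pos: [0.394, 0.2044, 0.1908]
tcp_rot: [180.0, -0.0, 59.7]
wrist_force: [-0.0, -0.2, 0.5]
opening: 0.0396
grasp_force: 0.0
```

Request:
play_rows:
  steps:
    - [[-0.03, 0, 0, 0], [-0.03, 0, 0, 0], [-0.03, 0, 0, 0], [-0.03, 0, 0, 0], [-0.02, 0, 0, 0]]

```text
time: 35.5
ee_pos: [0.3229, 0.083, 0.191]
tcp_rot: [180.0, -0.0, 59.7]
wrist_force: [0.5, 0.4, -0.2]
opening: 0.0402
grasp_force: 0.0
```

```bash
python3 - <<'E'
from h import *
for n in('top','side'):
  c=cam(n,n+'9.png')
  for b in red(c,8): print(n,b[0],b[1].round(),px2w(c,b[2],.025).mean(0).round(4),round(yaw(px2w(c,b[2],.017)),1))
o=bot.get_obs(); print(o['ee_pos'],o['grasp_force'],o['time'])
E
```

```text
top 86 [188. 179.] [0.5796 0.2613 0.025 ] 59.0
top 85 [196. 217.] [0.4902 0.2385 0.025 ] 151.1
top 85 [158. 227.] [0.4642 0.327  0.025 ] 61.0
side 36 [256. 172.] [0.5799 0.2621 0.025 ] 58.1
side 9 [211. 174.] [0.4715 0.3247 0.025 ] 59.5
[0.32324456 0.08282055 0.19139177] 0.0 35.6
```

View pics/top9.png

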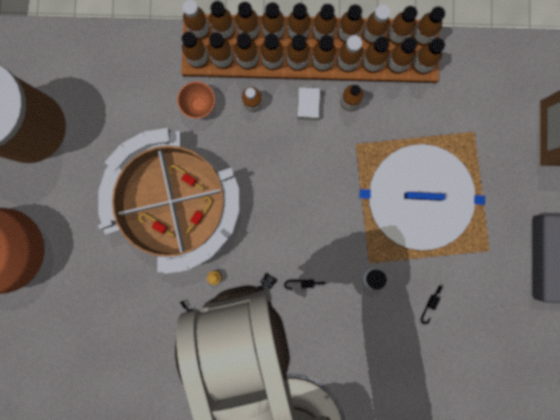

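The top view shows the three hooks lying in separate compartments (px 188,179; 196,217; 158,227). The cover lies centred on the mat (422,196), and the gripper is clear.

```bash
python3 -c "
from workcell import bot
print(bot.job_done())"
```

```text
the job is handed in; nothing more can be done
None
```

The cover lies flat, grip bar up, in the middle of the mat, and the three hooks on the table are unhooked, each lying in its own tub compartment; nothing else was moved. I handed the job in at about 36 s, and no verdict was returned.

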